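Rake wafer fingers into rows

ROBOT

A 6-joint arm with a two-finger parallel gripper is mounted at the origin on a cart in front of the work surface, level with it; the furniture and walls round the work are solid. World frame = base frame: x ahead of the robot, y to its left, z up, the work surface at z = 0. Lengths are in mm, angles in rad, forces in N, time in s.
With the tool pointing down it reaches from about 275 to 750 mm from the base axis. Payload 10.2 kg.
Tool frame: the origin (TCP) lies midway between the tips of the shut fingers; the grasp point (between the pads) lies 19 mm behind it (ctrl.grasp_offset is the distance from the TCP to the grasp point, in mm); z points along the fingers, y is the line along which they close (so a half turn about z gives the same grasp; the last joint's range is limited). The gripper opens to 85 mm and grips with 20 to 120 N. Pads are 22 mm wide; open, the fingers measure 114 mm over their backs; the gripper's body (76 mm by 85 mm) begins 54 mm behind the grasp point. The pads swing forward as they close: fully open they stand 13 mm farther back than shut.
Start: joints at [0.89, 0.313, 1.498, -0, 1.331, -0.223], TCP at [232.05, 470.939, 231.294] pointing down, gripper open.
Joint ranges: [-2.94, 2.94], [-0.97, 2.17], [0.19, 2.56], [-1.23, 4.37], [0.02, 3.11], [-2.88, 2.88]. Speed limits (rad/s): [2.39, 2.39, 3.01, 3.14, 3.14, 3.14].

INTERFACE

Orientations are given as a unit quaternion [w, x, y, z].
In Python, from rig import ctrl, viewer, models gives the robot as it stands. The module is installed in compiled form; this text tells all that it offers.
- The arm moves only by the shell command python3 -m pendant 'ROWS' [OPENING] [FORCE]. ROWS is text: rows parted by semicolons, each of 4 numbers parted by spaces: the shift along the tool's x, y, z in m, then the turn about the tool's z in rad. In form: x y z yaw; .... A call has 1 to 10 rows; each row shifts and turns the commanded pose from where the row before left it, along the tool's axes as they then stand; what a row does not reach is not made up. A row lasts 1/8 s, in which the tool goes at most 62.5 mm and 10.7 degrees, less where a joint would pass 70% of its speed; a pose out of reach is approached as far as the arm can. A call is refused whole if a number of a shift passes 0.0625 or a number of a turn 0.188, either way. A call with a gripper value outside its range is refused whole. OPENING is the opening, from 0 (shut) to 1 (fully open), set as the call begins (- or left out, the last holds). The fingers move at their own pace and stop on an object; FORCE is the grip in N (left out, the last holds). Time passes only in rows, so rows that do not move let the fingers close. It gives the time, the measured TCP pose, the force, the opening and the grip force at its end, in the units of the state.
- ctrl.sense(): the state, without advancing time (a new reading comes with each control period).
- viewer.capture(name): name is "scene" or "top" or "wrist"; returns a dict with "color" (400x640x3 uint8, red, green, blue), "vertical_fov" (degrees; the focal length in pixels is half the picture's height over the tangent of half this angle, whatever the lens; pixels are square), "cx", "cy" (the principal point, pixels), "pose" (4x4, takes a point from camera to world coordinates). Camera axes: x right, y down, z forward; pixel columns grow to the right and rows downward; lengths in mm; the calibration is good to about 2 mm. A picture is of the moment at which its call begins. There is no depth.
- ctrl.finish_job(): hands the job in; it is judged then, once.
Trained networks look in the newest picture that a camera, given by its name, has taken for a name from the list of things; names that differ only in an ending like _2 or _b are one class to them, and where a whole thing is asked for, a point or a joint stands for the part that bears it (a point fixed in the world has none). Each returns a list of dicts, best first, with "p" (0 to 1); they miss things now and then, are a little off and sometimes report something else, mostly with a low value. They report only what shows in the picture. A call takes as long as a camera call. They do not tell look-alikes from the thing itself.
- models.boxes_of(camera, query): "at" ([x, y, z] in mm, in world coordinates, good to about 4 mm: the middle of the surface that is visible of it).
The state is a dict: "time_s": time; "joints": joint angles; "dq": joint speeds; "tau": joint torques, N m; "eef_pos": TCP position; "ee_rot": TCP orientation; "force": force on the tool from outside, world axes, zero at the start; "wrist_torque": the same for the moment, N m; "grip_width": opening from 0.0 (shut) to 1.0 (fully open); "grip_force": force on a finger pad.
Only numpy, scipy, OpenCV 4.12 (cv2) and the standard library are available. Lean on these libraries where they do the work, as an engineer would, in place of code of your own. Each camera call takes 0.05 s, during which the arm holds its last target. There are 200 camera calls.

TASK

Take the little wooden rake with the blue grip and comb the three scattered wafer fingers across the pale green board towards its raised ledge, so that they lie flat in neat rows parallel to it, pushed close together up against it. Work the wafers with the rake only, never with the gripper itself. Then stand the rake upright on its tines on the counter, clear of the board, and leave the marker, the scoop and the tea light where they are.

Things in the scene. Friction and masses are not known exactly. Their poses are not given: they have to be found in the camera images.
- rake_grip (a point): hand rake standing on its tines on the counter on either side of the board, 0.2 kg. Pale head bar: 136 mm along y, 34 along x, underside 26 and top 40 mm above the tine tips. Two rows of 7 tines; the rows' outer faces lie 15 mm either side of the middle in x. Square blue grip post, 24 x 24 mm, flat sides facing x and y, up to 96 mm above the tips. Point: on the post's axis, 70 mm above the tips; z up
- board_ledge (a point): fixed pale green board, 220 mm deep (x), 170 mm wide (y), 12 mm thick; a dark wooden ledge 12 mm thick runs along its near edge, 20 mm above its surface; the other edges are open. Point: on the board's surface at the foot of the ledge's inner face, mid-length; x away from the ledge across the board (which ends at 208 mm) and from the robot, y along the ledge, z up
- wafer_a_center (a point): one of three alike wafer fingers flat on the board: bar 100 x 14 x 14 mm, 30 g, half tan wafer, half dark chocolate; slides, does not roll. Point: its centre, 7 mm above its underside; y along its length, z up. At the start its centre is 30 to 140 mm from the ledge, at most 16 mm off the ledge's middle, up to 18 degrees askew; none touch
- wafer_b_center (a point): one of three alike wafer fingers flat on the board: bar 100 x 14 x 14 mm, 30 g, half tan wafer, half dark chocolate; slides, does not roll. Point: its centre, 7 mm above its underside; y along its length, z up. At the start its centre is 30 to 140 mm from the ledge, at most 16 mm off the ledge's middle, up to 18 degrees askew; none touch
- wafer_c_center (a point): one of three alike wafer fingers flat on the board: bar 100 x 14 x 14 mm, 30 g, half tan wafer, half dark chocolate; slides, does not roll. Point: its centre, 7 mm above its underside; y along its length, z up. At the start its centre is 30 to 140 mm from the ledge, at most 16 mm off the ledge's middle, up to 18 degrees askew; none touch
- marker: bystander: red and white marker pen, 135 mm long, 17 mm thick, lying on the counter behind the board; origin in the middle of its underside
- scoop: bystander: metal sweet scoop with wooden handle, 220 x 58 x 33 mm, lying on the counter at the far right of the work; origin in the middle of its underside
- tealight: bystander: tea light in a pale cup, 38 mm wide, 15 mm high, on the counter to the right of the board and rake; origin in the middle of its underside
Things that resemble listed ones, but are neither listed nor needed, are in the scene too. Leave any turquoise look-alike of the part that bears wafer_a_center alone.

How it is judged (in metres and radians):
On the way:
1. the rake pushes the wafers ((contact force between rake and wafer_a above 0.02 N or contact force between rake and wafer_b above 0.02 N or contact force between rake and wafer_c above 0.02 N)), for 0.1 s.
At the end, for the whole second after the job is handed in: All three wafers lie flat on the board, parallel to the ledge within 12 degrees, each centre at most 57 mm from the ledge's inner face and within 60 mm of the ledge's middle along it; the rake stands upright (within 7 degrees) on the counter, clear of the board; all are at rest (x of wafer_a_center in the frame of board_ledge between 0 and 0.057 m and y of wafer_a_center in the frame of board_ledge between -0.06 and 0.06 m and z of each of wafer_a_center, wafer_b_center, wafer_c_center in the frame of board_ledge below 0.012 m and angle between the y axis of each of wafer_a_center, wafer_b_center, wafer_c_center and the y axis of board_ledge, either way round below 0.21 rad and linear speed of each of wafer_a, wafer_b, wafer_c, rake below 0.02 m/s and x of wafer_b_center in the frame of board_ledge between 0 and 0.057 m and y of wafer_b_center in the frame of board_ledge between -0.06 and 0.06 m and x of wafer_c_center in the frame of board_ledge between 0 and 0.057 m and y of wafer_c_center in the frame of board_ledge between -0.06 and 0.06 m and height (world z) of rake_grip between 0.062 and 0.075 m and angle between rake_grip's own z axis and vertical below 0.12 rad and (y of rake_grip in the frame of board_ledge above 0.099 m or y of rake_grip in the frame of board_ledge below -0.099 m or x of rake_grip in the frame of board_ledge above 0.222 m or x of rake_grip in the frame of board_ledge below -0.026 m)); the robot touches nothing.
It fails at once if the gripper touches a wafer (contact force between any of the fingers, the arm and wafer_a above 0.3 N or contact force between any of the fingers, the arm and wafer_b above 0.3 N or contact force between any of the fingers, the arm and wafer_c above 0.3 N).
It fails at once if the marker, the scoop or the tea light is moved more than 30 mm (distance of any of marker, scoop, tealight from where it was at the start of the episode above 0.03 m).
It also fails if it takes over 51 s, if anything falls off the work surface, if the arm or the gripper's body presses on something with over 40 N, if the wrist force passes 120 N, or if a joint passes its speed limit or range.

## Working session

There is one attempt and no reset: what is moved stays moved. The work goes in short steps, Python scripts to look and compute and a shell command to move; the robot and the scene stay as the last step left them, time stands still between calls to the robot, and variables do not carry over. Pictures are saved under pics/ and viewed, at most 10 in all, crops included, and the job is handed in when it is done.

```bash
mkdir -p pics
cat > h.py <<'E'
import numpy as np, cv2
from rig import ctrl, viewer, models
def cap(n,f=None):
    c=viewer.capture(n)
    if f: cv2.imwrite('pics/'+f,c['color'][:,:,::-1])
    return c
def ray(c,u,v,z):
    f=200/np.tan(np.radians(c['vertical_fov'])/2); P=np.array(c['pose'])
    d=P[:3,:3]@np.array([(u-c['cx'])/f,(v-c['cy'])/f,1]); o=P[:3,3]
    return o+d*(z-o[2])/d[2]
def pix(c,p):
    f=200/np.tan(np.radians(c['vertical_fov'])/2); P=np.array(c['pose'])
    q=P[:3,:3].T@(np.array(p)-P[:3,3]); return q[:2]/q[2]*f+[c['cx'],c['cy']]
E
python3 - <<'E'
from h import *
for n in ('top','scene'):
    c=cap(n,n+'0.png'); print(n,np.round(c['pose'],2).tolist())
    for q in ('rake_grip','wafer_a_center','marker','scoop','tealight'):
        for b in models.boxes_of(n,q): print(q,round(b['p'],2),np.round(b['at']),np.round(pix(c,b['at'])))
s=ctrl.sense();print(s['time_s'],s['eef_pos'],s['ee_rot'],s['grip_width'])
E
```

```text
top [[0.03, -0.97, 0.24, 246.32], [-1.0, -0.03, 0.0, 235.03], [0.0, -0.24, -0.97, 1260.46], [0.0, 0.0, 0.0, 1.0]]
rake_grip 0.83 [478. 193.  38.] [334. 223.]
wafer_a_center 0.55 [422. 407.  24.] [266. 240.]
wafer_a_center 0.55 [606. 599.  13.] [212. 184.]
marker 0.72 [672. 315.  11.] [298. 167.]
scoop 0.89 [ 416. -132.    8.] [434. 247.]
scene [[-0.84, -0.27, 0.47, -123.66], [-0.54, 0.38, -0.75, 1269.0], [0.02, -0.88, -0.47, 715.14], [0.0, 0.0, 0.0, 1.0]]
rake_grip 0.64 [482. 200.  36.] [335. 214.]
wafer_a_center 0.63 [419. 420.  26.] [310. 261.]
wafer_a_center 0.51 [605. 605.  10.] [198. 279.]
wafer_a_center 0.22 [522. 440.  26.] [270. 252.]
marker 0.63 [665. 318.  14.] [256. 219.]
scoop 0.65 [ 419. -107.   16.] [401. 186.]
tealight 0.41 [383.  44.   9.] [390. 210.]
0.6 [232.05031554 470.93176249 231.28411579] [-4.01400463e-06  2.26903732e-01  9.73917192e-01 -2.01737018e-05] 0.9987223178303445
```

View pics/top0.png

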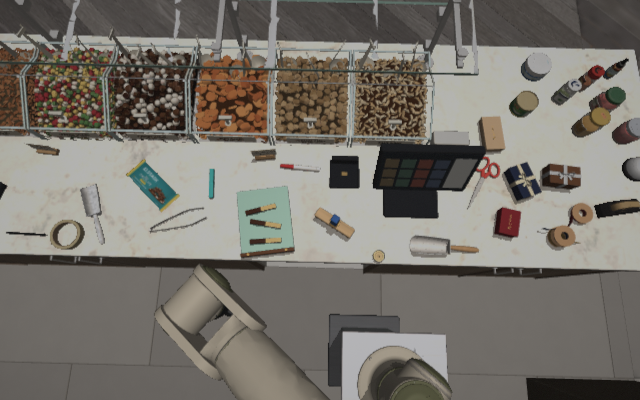

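View pics/scene0.png

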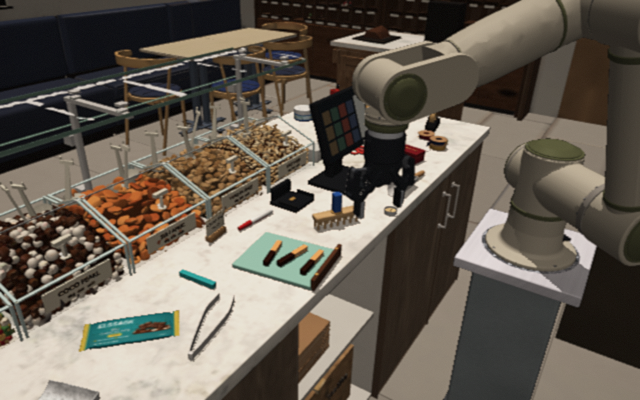

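The top view shows the pale green board at (238–294, 187–255) with its dark ledge at the bottom, and three wafers at (261,210), (265,224) and (265,240). The rake with the blue grip is at (334,222), askew. The turquoise bar at (212,184) is a look-alike and isn't one of the three. I'll confirm with one enlarged crop.

Run:
```python
from h import *
i=cv2.imread('pics/top0.png')[150:275,205:385]
cv2.imwrite('pics/crop0.png',cv2.resize(i,None,fx=4.4,fy=4.4,interpolation=cv2.INTER_CUBIC))
```

```text
(no output)
```

View pics/crop0.png

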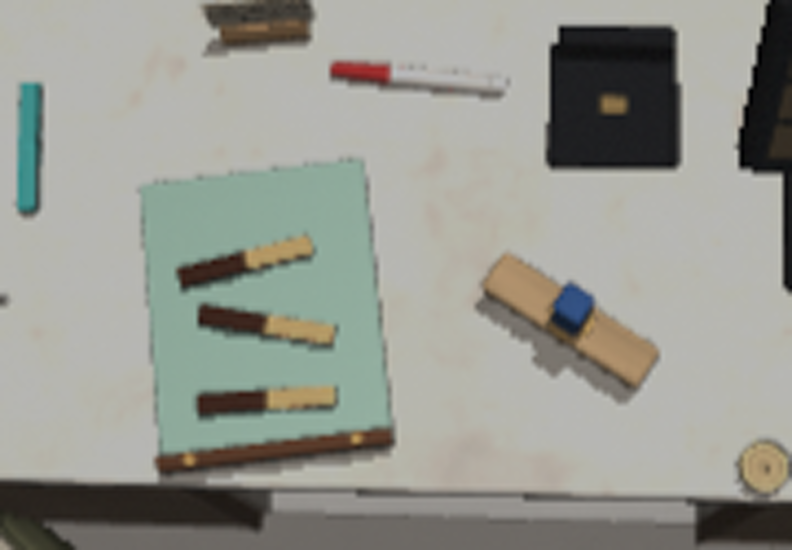

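The crop shows the board at (140–393, 160–472), the ledge's top from (158,460) to (392,437), three brown and tan wafers, and the rake's pale head from (497,268) to (648,372) with the blue post at (573,305). The turquoise bar at (30,148) doesn't match the tan and chocolate description, so I'll leave it alone.

Run:
```python
from h import *
c=cap('top')
r=lambda x,y,z: ray(c,x/4.4+205,y/4.4+150,z)
fl,fr=r(142,185,12),r(362,160,12); nl,nr=r(159,457,32),r(392,431,32)
for n,p in zip('fl fr nl nr'.split(),(fl,fr,nl,nr)): print(n,p.round())
print('yaws',np.degrees(np.arctan2(-(fl-fr)[0],(fl-fr)[1])),np.degrees(np.arctan2(-(nl-nr)[0],(nl-nr)[1])), 'depth side',np.degrees(np.arctan2((fl-nl)[1],(fl-nl)[0])),np.degrees(np.arctan2((fr-nr)[1],(fr-nr)[0])))
print('lens',np.linalg.norm((fl-fr)[:2]),np.linalg.norm((nl-nr)[:2]),np.linalg.norm((fl-nl)[:2]))
cs=[r(*p,40) for p in((508,253),(658,355),(638,388),(485,285))]
print('rake head',np.round(cs).tolist(),np.mean(cs,0)); 
a=(cs[0]+cs[3])/2;b=(cs[1]+cs[2])/2; d=a-b; print('len',np.linalg.norm(d),'yaw',np.degrees(np.arctan2(-d[0],d[1])))
print('post',r(575,300,96))
for w in (((180,276),(313,246)),((200,315),(335,334)),((198,405),(336,397))):
    a,b=r(*w[0],24),r(*w[1],24);m=(a+b)/2;d=a-b;print(m.round(),np.linalg.norm(d).round(),np.degrees(np.arctan2(-d[0],d[1])).round(1))
print('tea',r(765,467,15))
```

```text
fl [580. 513.  12.]
fr [604. 348.  12.]
nl [374. 481.  32.]
nr [397. 316.  32.]
yaws 8.300849336270849 7.879623357387735 depth side 8.836959799166864 8.94231775531997
lens 166.40509177994642 166.80604361631285 208.11466595305959
rake head [[528.0, 236.0, 40.0], [456.0, 126.0, 40.0], [432.0, 140.0, 40.0], [504.0, 252.0, 40.0]] [479.94027262 188.56628094  40.        ]
len 132.32636008923086 yaw -33.17915015179043
post [483.23551427 188.67194537  96.        ]
[521. 429.  24.] 100.0 14.7
[474. 410.  24.] 100.0 -6.6
[418. 407.  24.] 100.0 4.8
tea [380.28698494  46.11680568  15.        ]
```

```bash
python3 -m pendant '-0.035 -0.0142 0 0; -0.035 -0.0142 0 0; -0.035 -0.0142 0 0; -0.035 -0.0142 0 0; -0.035 -0.0142 0 0; -0.035 -0.0142 0 0; -0.035 -0.0142 0 0; -0.035 -0.0142 0 0; -0.035 -0.0142 0 0; -0.035 -0.0142 0 0' 1 60
python3 -m pendant '0 0 0 0.17; 0 0 0 0.17; 0 0 0 0.17; 0 0 0 0.17; 0 0 0 0.17; 0 0 0 0.17; 0 0 0 0.17; 0 0 0 0.17; 0 0 0 0.17; 0 0 0 0.17; '
python3 - <<'E'
from h import *
c=cap('wrist','w1.png')
for b in models.boxes_of('wrist','rake_grip'): print(round(b['p'],2),np.round(b['at']),np.round(pix(c,b['at'])))
print(np.round(c['pose'],2).tolist(), pix(c,[482,189,96]))
E
```

```text
time_s: 1.9
eef_pos: [484.0, 187.8, 231.4]
ee_rot: [0.0, 0.227, 0.974, 0.0]
force: [0.3, 0.6, 0.7]
grip_width: 1.001
grip_force: 0.0
time_s: 3.15
eef_pos: [483.2, 188.9, 231.3]
ee_rot: [0.0, 0.883, 0.47, 0.0]
force: [0.3, -0.5, 0.9]
grip_width: 1.003
grip_force: 0.0
0.78 [494. 198.  39.] [325. 155.]
0.73 [428. 390.  25.] [155.  25.]
[[0.83, -0.53, -0.17, 525.41], [-0.56, -0.79, -0.25, 253.63], [-0.0, 0.31, -0.95, 375.14], [0.0, 0.0, 0.0, 1.0]] [320.56455105 183.62546599]
```

View pics/w1.png

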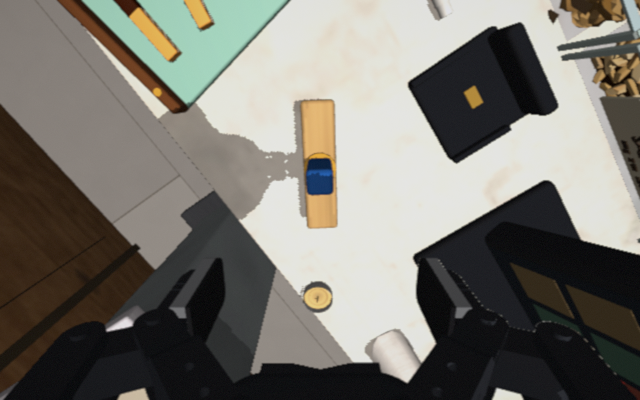

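The wrist picture shows the rake's head from (317,100) to (322,227) and the blue post's top at about (320,184). The prediction was (320.6,183.6), so they agree. I'll check the yaw and centre.

Run:
```python
from h import *
c=cap('wrist')
a,b=ray(c,317.5,99,40),ray(c,322.5,228,40);d=a-b
print(a,b,(a+b)/2,np.linalg.norm(d),np.degrees(np.arctan2(-d[0],d[1])),ray(c,320,184,96))
R=c['pose'][:3,:3]
# board near right corner in this view, ledge right end top
print(ray(c,185,108,12))
```

```text
[518.10258929 248.38679773  40.        ] [447.16029079 132.95615337  40.        ] [482.63144004 190.67147555  40.        ] 135.48816691058994 -31.574388299819756 [481.40196615 188.99373057  96.        ]
[395.79597806 318.2587332   12.        ]
```

```bash
python3 -m pendant '0 0 0.04 0; 0 0 0.04 0; 0 0 0.04 0; 0 0 0.035 0; 0 0 0.025 0; 0 0 0 0'
python3 -m pendant '0 0 0 0; 0 0 0 0; 0 0 0 0; 0 0 0 0; 0 0 0 0; 0 0 0 0; 0 0 0 0; 0 0 0 0' 0 60
```

```text
time_s: 4.05
eef_pos: [482.4, 188.7, 50.1]
ee_rot: [-0.001, 0.881, 0.474, -0.002]
force: [0.1, 0.5, -0.7]
grip_width: 1.002
grip_force: 0.0
time_s: 5.05
eef_pos: [483.6, 188.9, 51.9]
ee_rot: [0.0, 0.881, 0.472, 0.0]
force: [-0.3, -0.8, 5.7]
grip_width: 0.273
grip_force: 58.9
```

```bash
python3 -m pendant '0 0 -0.02 0; 0 0 -0.03 0; 0 0 -0.03 0; 0 0 0 -0.147; 0 0 0 -0.147; 0 0 0 -0.147; 0 0 0 -0.147; 0 0 0 -0.147; 0 0 0 0'
python3 -m pendant '0.03 0.015 0 0; 0.03 0.015 0 0; 0.03 0.015 0 0; 0.03 0.015 0 0; 0.03 0.015 0 0; 0.03 0.015 0 0; 0.03 0.015 0 0; 0.015 0.005 0 0; 0 0 0 0'
python3 - <<'E'
from h import *
c=cap('wrist','w2.png'); cap('top','t2.png')
s=ctrl.sense(); q=s['ee_rot']; print(2*np.degrees(np.arctan2(q[2],q[1]))-90, s['eef_pos'])
E
```

```text
time_s: 6.18
eef_pos: [482.9, 188.9, 130.9]
ee_rot: [-0.0, 0.653, 0.757, -0.0]
force: [0.6, -0.1, -2.2]
grip_width: 0.272
grip_force: 58.8
time_s: 7.3
eef_pos: [558.4, 428.2, 130.2]
ee_rot: [-0.0, 0.653, 0.757, -0.001]
force: [0.2, -0.8, -1.8]
grip_width: 0.278
grip_force: 59.1
8.381680411840279 [558.68857296 426.98519454 130.83235902]
```

View pics/w2.png

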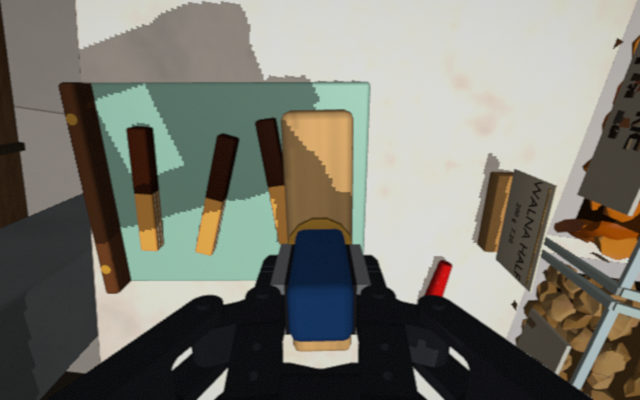

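The wrist view shows the rake held square to the board, with the head at (283–353, 110–245) and the wafers to its left, the far one near (270,180). I'll check its far edge before lowering.

Run:
```python
from h import *
c=cap('wrist')
X=lambda p:np.round([(np.array(p[:2])-[385.5,398.5])@[.989,.148],(np.array(p[:2])-[385.5,398.5])@[-.148,.989]])
for n,u,v,z in(('waferFar end',276,119,26),('wafer tan hid',286,242,26),('head l',283,150,119),('head r',353,150,119),('board far edge',370,84,12),('board far r',366,278,12),('ledge in l',91,84,32),('ledge in r',130,288,32),('w2',238,136,26),('w3',152,128,26)): print(n,X(ray(c,u,v,z)))
print(X(ctrl.sense()['eef_pos']))
```

```text
waferFar end [141.  61.]
wafer tan hid [145. -38.]
head l [156.  54.]
head r [189.  54.]
board far edge [211.  85.]
board far r [215. -81.]
ledge in l [15. 85.]
ledge in r [ 13. -78.]
w2 [113.  49.]
w3 [50. 55.]
[176.   2.]
```

```bash
python3 -m pendant '0 0.003 0.02 0; 0 0 0.02 0; 0 0 0.015 0; 0 0 0.01 0; 0 0 0 0; 0 0 0 0'
python3 -m pendant '0 -0.01 0 0; 0 -0.01 0 0; 0 -0.01 0 0; 0 -0.01 0 0; 0 -0.01 0 0; 0 -0.01 0 0; 0 -0.01 0 0; 0 -0.01 0 0; 0 -0.01 0 0; 0 0 0 0'
python3 - <<'E'
from h import *
c=cap('wrist','w3.png'); print(ctrl.sense()['eef_pos'])
E
```

```text
time_s: 8.2
eef_pos: [562.1, 428.2, 66.9]
ee_rot: [0.0, 0.653, 0.757, 0.001]
force: [0.2, 0.0, -2.8]
grip_width: 0.281
grip_force: 59.1
time_s: 9.45
eef_pos: [472.0, 414.8, 66.3]
ee_rot: [-0.0, 0.653, 0.758, -0.0]
force: [0.6, 0.5, -2.1]
grip_width: 0.273
grip_force: 59.2
[472.48682875 414.77693086  66.26732544]
```

View pics/w3.png

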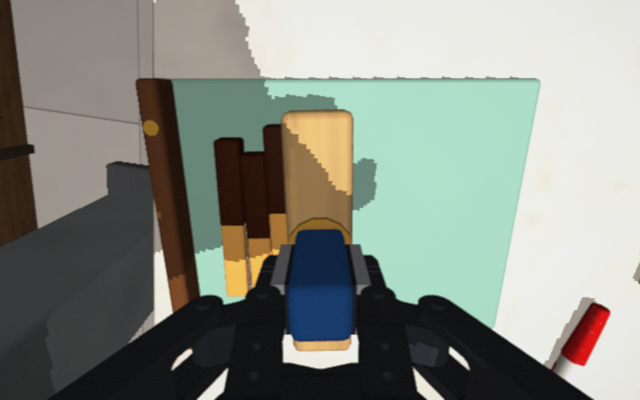

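The wafers now lie in tight parallel rows at (215–283, 125–295), ahead of the rake. About 28 mm is left to the ledge at (180,190).

```bash
python3 -m pendant '0 -0.008 0 0; 0 -0.008 0 0; 0 -0.006 0 0; 0 -0.004 0 0; 0 0 0 0; 0 0 0 0'; python3 -m pendant '0 -0.003 0 0; 0 0 0 0'
```

```text
time_s: 10.25
eef_pos: [447.4, 410.9, 66.3]
ee_rot: [0.0, 0.653, 0.757, 0.0]
force: [2.5, -1.1, -2.4]
grip_width: 0.269
grip_force: 59.4
time_s: 10.5
eef_pos: [446.1, 410.5, 66.9]
ee_rot: [0.001, 0.653, 0.757, 0.002]
force: [9.6, -1.6, -4.0]
grip_width: 0.274
grip_force: 59.5
```

```bash
python3 -m pendant '0 0.004 0 0; 0 0.004 0 0; 0 0 0 0; 0 0 -0.02 0; 0 0 -0.03 0; 0 0 -0.03 0; 0 0 0 0'
python3 -m pendant '-0.0274 0 0 0; -0.0274 0 0 0; -0.0274 0 0 0; -0.0274 0 0 0; -0.0274 0 0 0; -0.0274 0 0 0; -0.0274 0 0 0; -0.0274 0 0 0; 0 0 0 0; 0 0 0 0'
python3 -m pendant '0 0 0.03 0; 0 0 0.03 0; 0 0 0.02 0; 0 0 0.01 0; 0 0 0 0; 0 0 0 0'
```

```text
time_s: 11.38
eef_pos: [452.6, 412.3, 148.2]
ee_rot: [0.001, 0.653, 0.758, 0.002]
force: [-0.9, -0.5, -2.7]
grip_width: 0.273
grip_force: 60.2
time_s: 12.62
eef_pos: [483.9, 195.3, 145.5]
ee_rot: [-0.001, 0.653, 0.757, -0.0]
force: [-0.2, -0.2, -2.0]
grip_width: 0.277
grip_force: 60.1
time_s: 13.38
eef_pos: [484.8, 195.2, 57.0]
ee_rot: [0.0, 0.653, 0.758, 0.001]
force: [-0.1, -0.4, -1.5]
grip_width: 0.274
grip_force: 60.1
```

Run:
```python
from h import *
cap('top','t4.png');i=cv2.imread('pics/t4.png')[150:275,205:385]
cv2.imwrite('pics/crop4.png',cv2.resize(i,None,fx=4.4,fy=4.4,interpolation=cv2.INTER_CUBIC))
```

```text
(no output)
```

View pics/crop4.png

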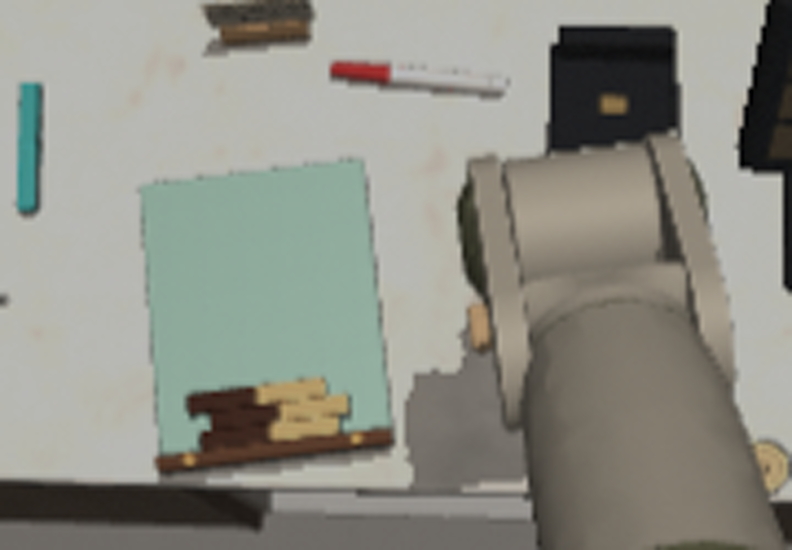

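The three wafers lie parallel and packed against the ledge at (190–350, 380–450), and the other things haven't moved. Next I'll lower the last 5 mm and release the rake.

```bash
python3 -m pendant '0 0 0.002 0; 0 0 0.0025 0; 0 0 0.001 0; 0 0 0 0; 0 0 0 0'
```

```text
time_s: 14.05
eef_pos: [484.6, 194.8, 52.0]
ee_rot: [0.0, 0.653, 0.757, 0.0]
force: [-4.7, -3.3, 11.7]
grip_width: 0.271
grip_force: 61.8
```

Contact with the counter is felt at the same height as the first grasp. Now I'll open the gripper and retreat.

```bash
python3 -m pendant '0 0 0 0; 0 0 0 0; 0 0 0 0; 0 0 0 0; 0 0 0 0; 0 0 0 0; 0 0 0 0; 0 0 0 0' 1
python3 -m pendant '0 0 -0.01 0; 0 0 -0.02 0; 0 0 -0.03 0; 0 0 -0.03 0; 0 0 -0.03 0; 0 0 -0.03 0; 0 0 -0.03 0; 0 0 0 0; 0 0 0 0'
python3 - <<'E'
from h import *
cap('scene','s5.png');i=cv2.imread('pics/s5.png')[150:310,210:440]
cv2.imwrite('pics/crop5.png',cv2.resize(i,None,fx=3.4,fy=3.4,interpolation=cv2.INTER_CUBIC))
E
```

```text
time_s: 15.05
eef_pos: [484.4, 194.9, 50.8]
ee_rot: [0.0, 0.653, 0.757, -0.0]
force: [-0.1, -0.2, -0.4]
grip_width: 0.997
grip_force: 0.0
time_s: 16.18
eef_pos: [484.0, 194.8, 230.4]
ee_rot: [-0.0, 0.653, 0.757, -0.0]
force: [-0.6, 1.0, 0.1]
grip_width: 1.0
grip_force: 0.0
```

View pics/crop5.png

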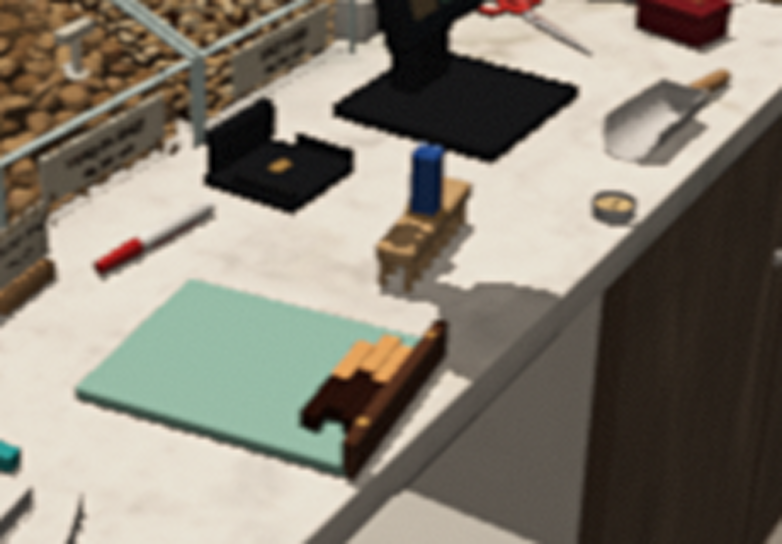

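The rake stands upright at (425,215), clear of the board. The wafers lie flat against the ledge at (360,380), and the marker, scoop and tea light are in place, so I'll hand the job in.

```bash
python3 -c "
from rig import ctrl
print(ctrl.finish_job())"
```

```text
the job is handed in; nothing more can be done
None
```

The job is handed in: in the last pictures the three wafers lie flat and close together against the ledge, the rake stands upright on the counter clear of the board, and the marker, scoop and tea light look unmoved; the hand-in returned no verdict.

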